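# Close the hinged pipe clamp over a flanged end cap and latch it tight

### The job

Swing the open half of the hinged clamp shut round the two flanges and press it home, so that it slides the off-centre end cap fully back against the fixed half. Then swing the hook lever round over the stud and pull it tight by feel, to about 10 N at its post and never above 14 N. Let go with the clamp latched tight and the cap flat on the stub; leave the loose tools alone.

Things in the scene. Friction and masses are not known exactly. Their poses are not given: they have to be found in the camera images.
- stub_top (a point): centre of the top face of the fixed steel pipe stub's flange (60 mm across), 78 mm above the bench. Its axes are those of the test stand: the fixed half of the clamp, an aluminium half ring 44 mm in outer radius and reaching 98 mm above the bench, lies on +x, the swinging half on -x, the hinge at +y (44 mm from the centre), the latch at -y. The stand is bolted down.
- cap_center (a point): centre of the loose steel end cap (about 0.35 kg): flange 64 mm across and 8 mm thick with a low boss 38 mm across, 18 mm high in all; it lies flat on the stub flange, starting 5 to 9 mm off-centre towards -x. The shutting half ring pushes it back against worn pads in the fixed half, which stop it within 3 mm of the stub's centre, differently on every clamp.
- jaw_post (a point): handling post of the swinging half: upright steel pin 12 mm in diameter, from 98 to 154 mm above the bench, free all round above 100 mm; the point is on its axis at 138 mm height. It goes round jaw_hinge at 78 mm radius. Pinch it from above and lead it round; about 9 N of push at the post, once the cap is back against the pads, presses the half home.
- jaw_hinge (a point): vertical hinge axis of the swinging half (point at 126 mm height). Shutting turns the half anticlockwise seen from above. The hinge is stiff enough for the half to stay where it is left (about 1.5 N at its post).
- stud (a point): upright steel stud 8 mm in diameter, 98 to 116 mm high, on the free end of the swinging half (point at 107 mm height), which the hook catches; 102 mm from jaw_hinge.
- latch_post (a point): handling post of the hook lever: upright steel pin 12 mm in diameter, top 154 mm above the bench, rising from the flat lever whose top is at 111 mm; the point is on its axis at 138 mm height. It goes round latch_pivot at 80 mm radius. Moving it freely takes about 2 N.
- latch_pivot (a point): vertical pivot of the hook lever on the fixed half (point at 126 mm height). Latching turns the lever clockwise seen from above. The inside of the hook is a spiral that draws the stud in the further the lever turns; friction keeps the lever where it is left. A little drag as the hook meets the stud is not yet tight: the pull at the post climbs steadily, 1 to 2 N per 2 mm, once the clamp is tight.
- jaw (a joint): angle of the swinging half, rad: 0 = shut round the flanges (home is anywhere from -0.08 to 0.08, by the state of the pads), grows as it opens; starts at 0.65 to 1.25.
- latch (a joint): angle of the hook lever, rad: starts wide open at 1.95 to 2.4, clear of the stud, and falls as it is latched; the hook meets the stud below about 1.5 and goes tight somewhere from 1.25 to 0.25, not known beforehand. 0 is the end of its travel.
- hammer: loose hammer, 260 mm, wooden handle; bystander, origin under its middle
- driver_a: loose screwdriver, 180 mm; bystander
- driver_b: another loose screwdriver, 180 mm; bystander
- spare_ring: loose spare aluminium ring, 84 mm across, 14 mm high; bystander
Mind the look-alikes: they are no part of the job. Leave any black or blue look-alike of the part that bears stub_top alone.

How it is judged:
On the way:
1. the swinging half is shut round the flanges and has slid the cap back, within 4 mm of the stub's centre (value of joint jaw below 0.12 rad and horizontal distance between cap_center and stub_top below 0.004 m), for 0.2 s.
At the end, for the whole second after the job is handed in: the hook lever is round the stud (below 1.35 rad) and bears on it with over 3 N, the swinging half grips the cap with over 8 N, and the cap lies flat (within 0.06 rad), within 4 mm of the stub's centre (value of joint latch below 1.35 rad and contact force between latch and jaw above 3 N and contact force between jaw and cap above 8 N and horizontal distance between cap_center and stub_top below 0.004 m and angle between cap_center's own z axis and vertical below 0.06 rad); the robot touches nothing.
It fails at once if the clamp is forced: the cap is squeezed by over 75 N (contact force between jaw and cap above 75 N).
It fails at once if the cap is tipped or lifted off the stub (angle between cap_center's own z axis and vertical above 0.2 rad or height (world z) of cap_center above 0.1 m).
It fails at once if a loose tool or the spare ring is moved over 20 mm (distance of any of hammer, driver_a, driver_b, spare_ring from where it was at the start of the episode above 0.02 m).
It also fails if it takes over 72 s, if anything falls off the work surface, if the arm or the gripper's body presses on something with over 40 N, if the wrist force passes 120 N, or if a joint passes its speed limit or range.

### The arm

A 6-joint arm with a two-finger parallel gripper is mounted at the origin on the work surface. World frame = base frame: x ahead of the robot, y to its left, z up, the work surface at z = 0. Lengths are in m, angles in rad, forces in N, time in s.
With the tool pointing down it reaches from about 0.35 to 0.975 m from the base axis. Payload 4.9 kg.
Tool frame: the origin (TCP) lies on the centre line of the jaws, within the pads' length; the fingertips stand 25 mm ahead of it and the grasp point (between the pads) lies 6 mm ahead of it; z points along the fingers, y is the line along which they close (so a half turn about z gives the same grasp; the last joint's range is limited). The gripper opens to 85 mm and grips with 20 to 120 N. Pads are 22 mm wide; open, the fingers measure 114 mm over their backs; the gripper's body (76 mm by 85 mm) begins 54 mm behind the grasp point. The pads swing forward as they close: fully open they stand 13 mm farther back than shut.
Start: joints at [-1.387, 0.053, 1.613, -0, 1.476, -0.119], TCP at [0.186, -0.597, 0.256] pointing down, gripper open.
Joint ranges: [-3.01, 3.01], [-1.01, 2.22], [0.06, 2.58], [-1.02, 4.17], [0.09, 2.62], [-3.14, 3.14]. Speed limits (rad/s): [2.57, 2.57, 3.14, 3.14, 3.14, 3.14].

### API

Orientations are given as a unit quaternion [w, x, y, z].
In Python, from plant import state, grab_frame, get_calibration, job gives the robot as it stands. The module is installed in compiled form; this text tells all that it offers.
- The arm moves only by the tool move_arm, never from a script. Its argument "targets" is a list that holds one entry, the list of rows, each a list of 5 numbers: the opening in per cent of the stroke, from 0 (shut) to 100 (fully open), then the shift along the tool's x, y, z as a fraction of full scale, then the turn about the tool's z as a fraction of full scale. A call has 1 to 5 rows; each row shifts and turns the commanded pose from where the row before left it, along the tool's axes as they then stand; what a row does not reach is not made up. Full scale, the value 1, is 0.6 m for a shift and 6 degrees for a turn. A row lasts 1/12 s, in which the tool goes at most 41.7 mm and 7.16 degrees, less where a joint would pass 70% of its speed; a pose out of reach is approached as far as the arm can. A call with a number of a shift or a turn outside -1 to 1 is refused whole. A call with a gripper value outside its range is refused whole. The fingers move at their own pace and stop on an object; the grip force is fixed at half the most. Time passes only in rows, so rows that do not move let the fingers close. It gives the time, the measured TCP pose, the force, the opening and the grip force at its end, in the units of the state.
- state(): the state, without advancing time (a new reading comes with each control period).
- grab_frame(name): name is "scene" or "top" or "wrist"; returns the picture (480x640x3 uint8, red, green, blue); there is no depth.
- get_calibration(name): a dict with "vertical_fov" (degrees; the focal length in pixels is half the picture's height over the tangent of half this angle, whatever the lens; pixels are square), "cx", "cy" (the principal point, pixels), "R" (3x3) and "t" (3): a world point X has camera coordinates R X + t. Camera axes: x right, y down, z forward; pixel columns grow to the right and rows downward; lengths in m; the calibration is good to about 2 mm. A picture is of the moment at which its call begins: read the wrist's pose just before it. get_calibration takes no time and is no camera call; for the wrist camera it gives the pose at the moment of the call.
- job.job_done(): hands the job in; it is judged then, once.
The state is a dict: "time": time; "joint_pos": joint angles; "joint_vel": joint speeds; "joint_efforts": joint torques, N m; "tool_pos": TCP position; "tool_rot": TCP orientation; "contact_force": force on the tool from outside, world axes, zero at the start; "ft_torque": the same for the moment, N m; "gripper_width": opening from 0.0 (shut) to 1.0 (fully open); "grasp_force": force on a finger pad.
Only numpy, scipy, OpenCV 4.12 (cv2) and the standard library are available. Lean on these libraries where they do the work, as an engineer would, in place of code of your own. Each camera call takes 0.05 s, during which the arm holds its last target. There are 200 camera calls.

## Working session

There is one attempt and no reset: what is moved stays moved. The work goes in short steps, Python scripts to look and compute and a tool call to move; the robot and the scene stay as the last step left them, time stands still between calls to the robot, and variables do not carry over. Pictures are saved under pics/ and viewed, at most 10 in all, crops included, and the job is handed in when it is done.

Besides the shell and the picture viewer there is one more tool, called after "Request:" as name(argument=value, ...), one argument or row to a line, values as JSON. move_arm: Moves the arm, as the interface text tells. Shift numbers are shares of 0.6 m and turn numbers shares of 6 degrees, none past 1 either way. Its arguments: {"type":"object","properties":{"targets":{"type":"array"}},"required":["targets"]}

```bash
mkdir -p pics; cat > h.py <<'E'
import numpy as np, cv2
from plant import state, grab_frame, get_calibration, job
def K(c):
    f=240/np.tan(np.radians(c["vertical_fov"])/2); return f,c["cx"],c["cy"]
def ray(c,u,v,z):
    f,cx,cy=K(c);R=np.array(c["R"]);t=np.array(c["t"])
    o=-R.T@t;d=R.T@np.array([(u-cx)/f,(v-cy)/f,1]);return o+d*(z-o[2])/d[2]
def proj(c,X):
    f,cx,cy=K(c);p=np.array(c["R"])@np.array(X)+np.array(c["t"]);return np.array([f*p[0]/p[2]+cx,f*p[1]/p[2]+cy])
def snap(n,fn):
    im=grab_frame(n);cv2.imwrite(fn,im[:,:,::-1]);return im
E
python3 - <<'E'
from h import *
a=snap("scene","pics/scene.png");b=snap("top","pics/top.png")
for n in("scene","top"):
    c=get_calibration(n);print(n,c)
print(state())
E
```

```text
scene {'vertical_fov': 56.53091605621973, 'cx': 321.95425224721276, 'cy': 237.93580745300412, 'R': array([[ 0.40215966,  0.91539255,  0.01800225],
       [ 0.69557801, -0.29268492, -0.65613015],
       [-0.59534766,  0.27639105, -0.754433  ]]), 't': array([-0.29210604, -0.28220787,  1.64084325])}
top {'vertical_fov': 42.83795656542824, 'cx': 313.27380031182196, 'cy': 242.07152012458266, 'R': array([[ 0.00395468, -0.99999033,  0.0019244 ],
       [-0.99313203, -0.00415257, -0.11692534],
       [ 0.1169322 , -0.00144878, -0.99313884]]), 't': array([0.10594003, 0.52553502, 1.56950733])}
{'time': 0.1, 'joint_pos': array([-1.38699790e+00,  5.33422751e-02,  1.61417326e+00,  1.74507667e-05,
        1.47601317e+00, -1.19006674e-01]), 'joint_vel': array([-0.00065557, -0.00304355, -0.00226884,  0.00021654, -0.00027971,
       -0.00141715]), 'joint_efforts': array([ 1.12944246e-03, -3.94892764e+01, -3.71365857e+01, -7.48937168e-05,
        3.77927048e-03, -8.01371556e-07]), 'tool_pos': array([ 0.18627813, -0.59604381,  0.25514414]), 'tool_rot': array([-9.67797170e-04,  9.88560173e-01,  1.50823893e-01, -2.26736369e-05]), 'contact_force': array([-0.26395637,  0.15420866,  0.80981295]), 'ft_torque': array([0.0044399 , 0.01043674, 0.0104487 ]), 'grasp_force': 0.0, 'gripper_width': 0.9984799496614063}
```

View pics/scene.png

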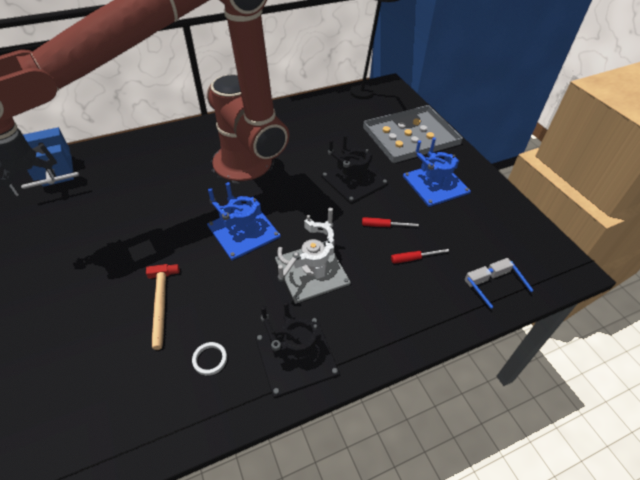

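View pics/top.png

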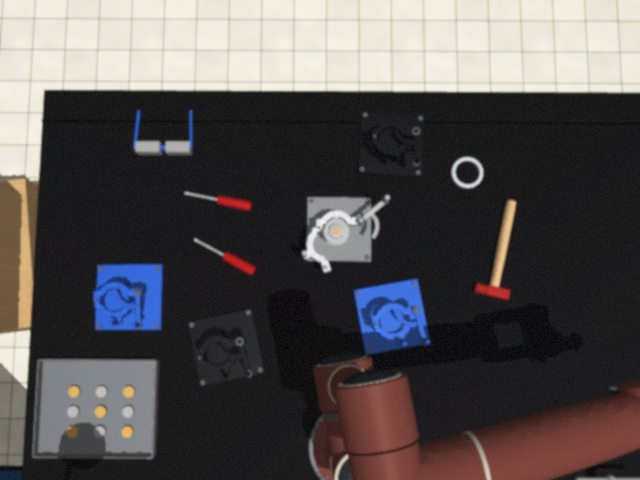

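The real stand is the bare grey/silver one, at top (338,230) and scene (312,262). The look-alikes are blue at top (128,297) and (392,316), and black at top (226,348) and (391,143). The spare ring at (467,172) is another bystander. I'll check the choice in a close crop.

```bash
python3 - <<'E'
from h import *
a=cv2.imread("pics/scene.png")[200:305,262:362];b=cv2.imread("pics/top.png")[185:285,290:395]
a=cv2.resize(a,(400,420),interpolation=cv2.INTER_CUBIC);b=cv2.resize(b,(400,381),interpolation=cv2.INTER_CUBIC)
o=np.zeros((420,800,3),np.uint8);o[:,:400]=a;o[:381,400:]=b
cv2.imwrite("pics/crop.png",o)
c=get_calibration("top")
for p in [(336,231),(308,197),(371,197),(371,262),(308,262)]:
    print(p,ray(c,*p,0.09 if p[0]==336 else 0.01))
w=get_calibration("wrist");print(w,-np.array(w["R"]).T@w["t"])
E
```

```text
(336, 231) [0.54649343 0.05092357 0.09      ]
(308, 197) [0.64878046 0.1226221  0.01      ]
(371, 197) [ 0.64950908 -0.0457954   0.01      ]
(371, 262) [ 0.47520247 -0.04456144  0.01      ]
(308, 262) [0.47451758 0.1217573  0.01      ]
{'vertical_fov': 60.995100730552046, 'cx': 321.1814240349538, 'cy': 252.002380982106, 'R': array([[ 0.29731861, -0.95477405, -0.00285724],
       [-0.9079305 , -0.28365479,  0.30854848],
       [-0.29540455, -0.08914303, -0.95120433]]), 't': array([-0.62277304, -0.03881519,  0.38148612])} [ 0.26261325 -0.57161082  0.3730682 ]
```

View pics/crop.png

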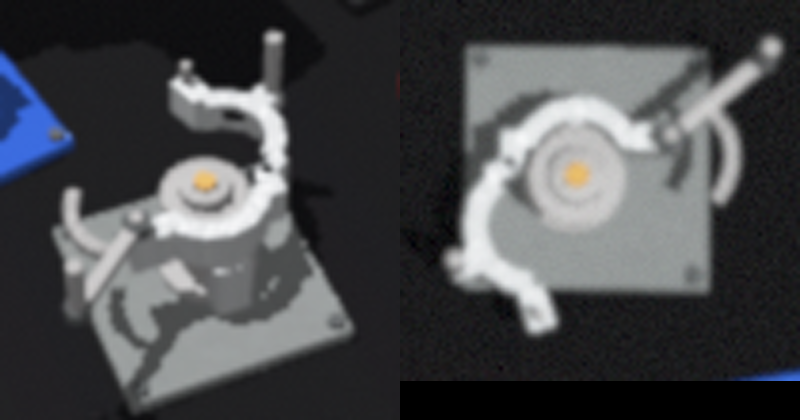

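The crop shows the silver stand. The cap's brass centre is at crop (577,174) and the swinging half is open at lower left, with its jaw post at (455,262) and the stud end near (540,320). The latch pivot is near (672,133) and the latch post at (770,47). I'll bring the wrist camera over the stand.

Request:
move_arm(
  targets=[
    [[100, 0, 0, 0, 0.964], [100, 0.01, -0.02, -0.006, 0.964], [100, 0.02, -0.045, -0.006, 0.964], [100, 0.026, -0.054, -0.006, 0], [100, 0.026, -0.054, -0.006, 0]],
  ],
)

```text
time: 0.52
tool_pos: [0.2302, -0.4895, 0.2699]
tool_rot: [-0.001, 1.0, -0.001, -0.0]
contact_force: [0.4, 0.1, 0.2]
gripper_width: 1.001
grasp_force: 0.0
```

Request:
move_arm(
  targets=[
    [[100, 0.026, -0.054, -0.006, 0], [100, 0.026, -0.054, -0.006, 0], [100, 0.026, -0.054, -0.006, 0], [100, 0.026, -0.054, -0.006, 0], [100, 0.026, -0.054, -0.006, 0]],
  ],
)

```text
time: 0.93
tool_pos: [0.3084, -0.3269, 0.2883]
tool_rot: [-0.0, 1.0, -0.0, -0.0]
contact_force: [0.9, 0.3, -0.1]
gripper_width: 0.997
grasp_force: 0.0
```

Request:
move_arm(
  targets=[
    [[100, 0.026, -0.054, -0.006, 0], [100, 0.026, -0.054, -0.006, 0], [100, 0.026, -0.054, -0.006, 0], [100, 0.026, -0.054, -0.006, 0], [100, 0.026, -0.054, -0.006, 0]],
  ],
)

```text
time: 1.35
tool_pos: [0.3864, -0.1649, 0.3065]
tool_rot: [-0.0, 1.0, -0.0, 0.0]
contact_force: [-0.1, -0.2, -0.3]
gripper_width: 1.003
grasp_force: 0.0
```

Request:
move_arm(
  targets=[
    [[100, 0.026, -0.054, -0.006, 0], [100, 0.026, -0.054, -0.006, 0], [100, 0.026, -0.054, -0.006, 0], [100, 0.02, -0.03, -0.006, 0], [100, 0, 0, 0, 0]],
  ],
)

```text
time: 1.77
tool_pos: [0.4463, -0.0484, 0.3214]
tool_rot: [-0.001, 1.0, 0.003, 0.0]
contact_force: [-0.4, -0.6, 0.0]
gripper_width: 1.002
grasp_force: 0.0
```

```bash
python3 - <<'E'
from h import *
s=state();print(s["time"],s["tool_pos"],s["tool_rot"],s["contact_force"])
import pickle
c=get_calibration("wrist");snap("wrist","pics/w1.png");pickle.dump(c,open("w1.pkl","wb"))
print(proj(c,[.55,.05,.09]),-np.array(c["R"]).T@c["t"])
E
```

```text
1.7667 [ 0.44625423 -0.04842168  0.32141431] [-5.67653169e-04  9.99996169e-01  2.67847967e-03  4.06217783e-04] [-0.439098   -0.57041588  0.01199237]
[200.51611342  87.87278185] [ 0.52606948 -0.04709735  0.43935942]
```

View pics/w1.png

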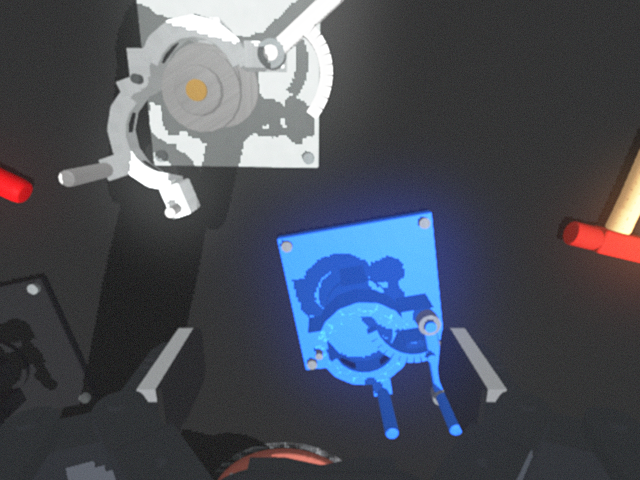

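Wrist view: the silver stand is at upper left, cap at (200,88), jaw post top at (66,180) and stud at (172,208). Its latch post is cut off at the top, so I'll move over to centre the stand.

Request:
move_arm(
  targets=[
    [[100, 0.03, -0.04, 0, 0], [100, 0.03, -0.04, 0, 0], [100, 0.03, -0.04, 0, 0], [100, 0.03, -0.04, 0, 0], [100, 0, 0, 0, 0]],
  ],
)

```text
time: 2.23
tool_pos: [0.5183, 0.0464, 0.32]
tool_rot: [-0.001, 1.0, 0.001, -0.001]
contact_force: [-0.0, 0.2, -0.5]
gripper_width: 0.998
grasp_force: 0.0
```

Request:
move_arm(
  targets=[
    [[100, 0, 0, 0, 0], [100, 0, 0, 0, 0]],
  ],
)

```text
time: 2.4
tool_pos: [0.5166, 0.0435, 0.3206]
tool_rot: [0.0, 1.0, -0.001, -0.001]
contact_force: [-0.1, 0.6, 0.8]
gripper_width: 0.997
grasp_force: 0.0
```

```bash
python3 - <<'E'
from h import *
s=state();print(s["time"],s["tool_pos"],s["tool_rot"],s["contact_force"])
import pickle
c=get_calibration("wrist");snap("wrist","pics/w2.png");pickle.dump(c,open("w2.pkl","wb"))
print(proj(c,[.55,.05,.09]),-np.array(c["R"]).T@c["t"])
E
```

```text
2.4 [0.51663812 0.04345293 0.32056018] [ 2.88447458e-04  9.99999610e-01 -5.25525400e-04 -6.48048340e-04] [-0.10024451  0.55963054  0.78041729]
[314.94635248 176.8924347 ] [0.59667702 0.04448494 0.43830093]
```

View pics/w2.png

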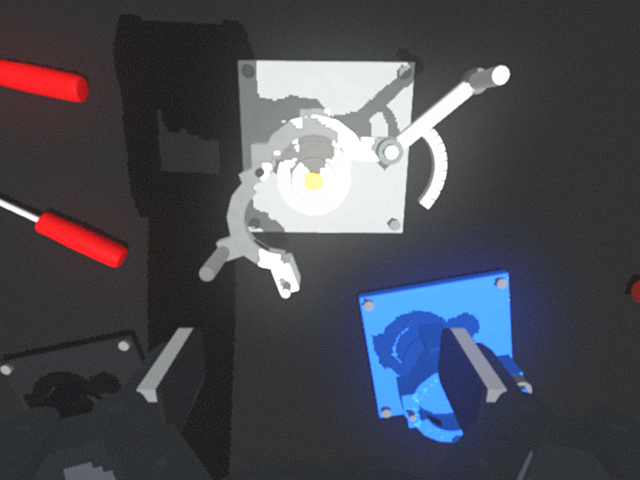

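```bash
python3 - <<'E'
from h import *
a=cv2.imread("pics/w2.png")[60:300,195:515]
a=(255*(a/255.)**1.4).astype(np.uint8)
cv2.imwrite("pics/w2c.png",cv2.resize(a,(800,600),interpolation=cv2.INTER_CUBIC))
E
```

```text
(no output)
```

View pics/w2c.png

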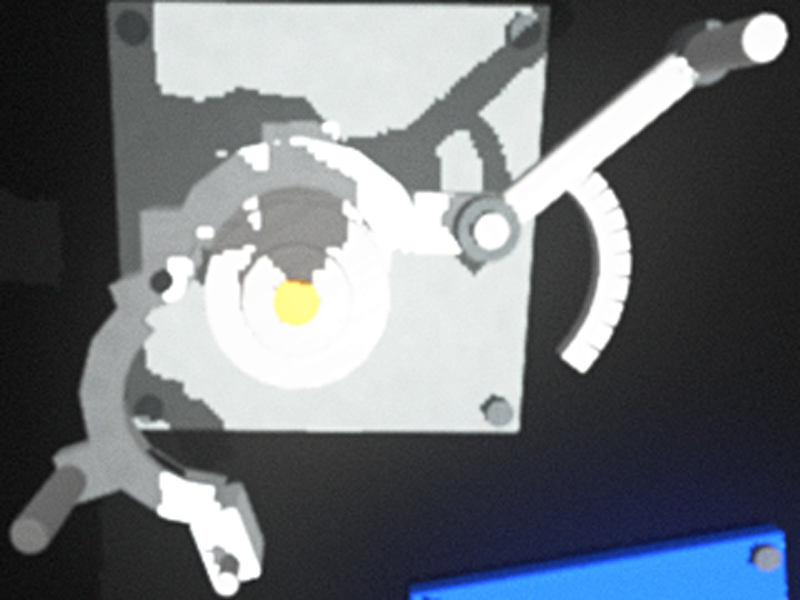

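The close crop confirms it: jaw post top at px (206.6,274.0), latch post top (501.4,75.2), pivot bolt (391.4,152.4), hinge pin (259.4,172.4), stud top (285.8,293.2) and cap centre (313.8,179).

```bash
python3 - <<'E'
from h import *
import pickle
c=pickle.load(open("w2.pkl","rb"));c1=pickle.load(open("w1.pkl","rb"))
P=lambda u,v,z:ray(c,195+u/2.5,60+v/2.5,z)
jp=P(29,535,.154);lp=P(766,38,.154);st=P(227,583,.116);cap=P(297,300,.09)
print("jp",jp,"w1",ray(c1,66.5,180,.154));print("lp",lp,"stud",st,"w1",ray(c1,172,209,.116),"cap",cap)
for z in(.1,.108,.116,.126):
    pv=P(491,231,z);h=P(161,281,z);print(z,"pv",pv[:2],np.linalg.norm((pv-lp)[:2]),"hinge",h[:2],np.linalg.norm((h-jp)[:2]),np.linalg.norm((h-st)[:2]))
for z in(0.008,.012,):
    q=[P(132,27,z),P(522,30,z),P(497,411,z),P(150,407,z)];print(np.round(q,4).tolist(),np.mean(q,0))
    print([np.degrees(np.arctan2(*(b-a)[:2][::-1])) for a,b in((q[1],q[0]),(q[2],q[3]),(q[3],q[0]),(q[2],q[1]))])
ct=get_calibration("top")
print("top jp",ray(ct,290+(455-400)*.2625,185+262*.2625,.154),"lp",ray(ct,290+(770-400)*.2625,185+47*.2625,.154))
cs=get_calibration("scene")
for n,p in(("jp",jp),("lp",lp)): print(n,proj(cs,p))
# scene crop tops: lp (72,265)/4 ; jp(273,35)/4
E
```

```text
jp [0.4867382  0.13042595 0.154     ] w1 [0.48547074 0.13089378 0.154     ]
lp [ 0.62320497 -0.07129821  0.154     ] stud [0.4542321  0.07533454 0.116     ] w1 [0.45716937 0.07370876 0.116     ] cap [0.54738059 0.05099215 0.09      ]
0.1 pv [ 0.57087611 -0.0121228 ] 0.07899391069495186 hinge [0.5550871  0.09542292] 0.07679051784589332 0.1028361452565345
0.108 pv [ 0.57148624 -0.01078417] 0.07960386996785733 hinge [0.5560706  0.09421836] 0.07821745864716188 0.10357450310041591
0.116 pv [ 0.57209637 -0.00944553] 0.08023616834600035 hinge [0.5570541 0.0930138] 0.07964919663111869 0.10433081565077107
0.126 pv [ 0.57285903 -0.00777223] 0.08105715751036696 hinge [0.55828348 0.0915081 ] 0.08144522965314702 0.10530086489433575
[[0.6413, 0.1158, 0.008], [0.6399, -0.0356, 0.008], [0.4876, -0.0341, 0.008], [0.4897, 0.1167, 0.008]] [0.56461128 0.04069166 0.008     ]
[np.float64(89.48017526005499), np.float64(89.21377230512364), np.float64(-0.35996983045003716), np.float64(-0.5968180439153595)]
[[0.6408, 0.1151, 0.012], [0.6395, -0.0349, 0.012], [0.4886, -0.0333, 0.012], [0.4907, 0.116, 0.012]] [0.56490936 0.04072692 0.012     ]
[np.float64(89.480175260055), np.float64(89.21377230512364), np.float64(-0.35996983045003156), np.float64(-0.5968180439153637)]
top jp [0.48212973 0.12941507 0.154     ] lp [ 0.62098074 -0.07107816  0.154     ]
jp [331.0169655  208.83351029]
lp [281.02572225 265.92583011]
```

Request:
move_arm(
  targets=[
    [[60, 0, 0, 0.03, 0.93], [60, 0, 0, 0.03, 0.93], [60, 0, 0, 0.03, 0.93], [60, 0, 0, 0.03, 0.93], [60, 0, 0, 0.02, 0.93]],
  ],
)

```text
time: 2.87
tool_pos: [0.5158, 0.0431, 0.2352]
tool_rot: [0.0, 0.97, -0.244, -0.001]
contact_force: [1.1, 0.5, -0.6]
gripper_width: 0.6
grasp_force: 0.0
```

Request:
move_arm(
  targets=[
    [[60, -0.028, -0.026, 0, 0], [60, -0.028, -0.026, 0, 0], [60, -0.028, -0.026, 0, 0], [60, -0.028, -0.026, 0, 0], [60, 0, 0, 0, 0]],
  ],
)

```text
time: 3.28
tool_pos: [0.4855, 0.1323, 0.2372]
tool_rot: [-0.001, 0.971, -0.24, -0.0]
contact_force: [0.2, 0.1, -0.1]
gripper_width: 0.603
grasp_force: 0.0
```

```bash
cat >> h.py <<'E'
def go(p,yaw):
    s=state();w,x,y,z=s["tool_rot"];psi=np.arctan2(2*(x*y+w*z),1-2*(y*y+z*z))
    d=np.array(p)-s["tool_pos"];a=np.array([np.cos(psi),np.sin(psi)])
    print("t",round(s["time"],2),"pos",s["tool_pos"].round(4),"yaw",np.degrees(psi).round(2),"F",s["contact_force"].round(2))
    print("frac xyz",(np.array([d[:2]@a,d[:2]@[a[1],-a[0]],-d[2]])/.6).round(4),"turn",round((np.degrees(psi)-yaw)/6,3))
E
python3 -c "
from h import *
go([.4867,.1304,.148],-28)"
```

```text
t 3.28 pos [0.4855 0.1323 0.2372] yaw -27.83 F [ 0.18  0.05 -0.12]
frac xyz [0.0032 0.0019 0.1487] turn 0.029
```

Request:
move_arm(
  targets=[
    [[60, 0.003, 0.002, 0.03, 0], [60, 0, 0, 0.04, 0], [60, 0, 0, 0.04, 0], [60, 0, 0, 0.03, 0], [60, 0, 0, 0.009, 0]],
  ],
)

```text
time: 3.7
tool_pos: [0.4858, 0.1274, 0.1442]
tool_rot: [0.001, 0.97, -0.242, -0.003]
contact_force: [-0.1, -0.0, -1.2]
gripper_width: 0.601
grasp_force: 0.0
```

Request:
move_arm(
  targets=[
    [[20, 0, 0, 0, 0], [20, 0, 0, 0, 0], [20, 0, 0, 0, 0], [20, 0, 0, 0, 0], [20, 0, 0, 0, 0]],
  ],
)

```text
time: 4.12
tool_pos: [0.4888, 0.1292, 0.1492]
tool_rot: [-0.0, 0.97, -0.241, 0.001]
contact_force: [-0.4, 0.1, -0.6]
gripper_width: 0.205
grasp_force: 0.0
```

```bash
python3 -c "
from h import *
go([.4867,.1304,.148],-28)
c=get_calibration('wrist');im=snap('wrist','pics/w3.png')
cv2.imwrite('pics/w3c.png',cv2.resize(im[200:440,160:480,::-1],(640,480)))"
```

```text
t 4.12 pos [0.4888 0.1292 0.1492] yaw -27.91 F [-0.45  0.14 -0.56]
frac xyz [-0.0041 -0.0002  0.002 ] turn 0.015
```

View pics/w3c.png

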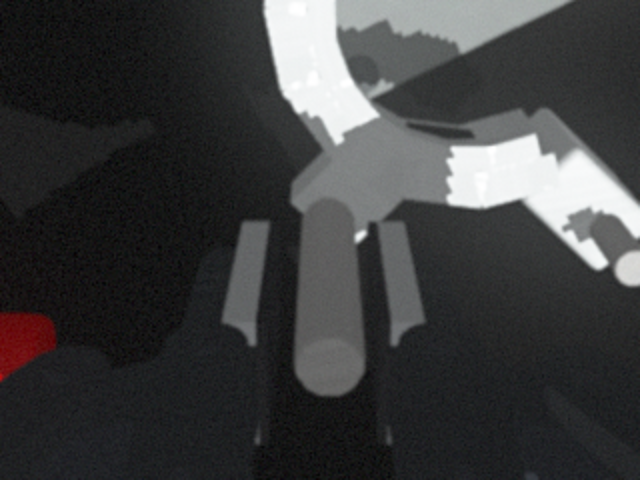

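The post sits centred between the pads (crop post top (330,366), pads at about (255,360) and (390,360)). I'll lead it round the hinge.

Request:
move_arm(
  targets=[
    [[20, 0.0003, 0.007, 0, -0.5], [20, 0.0005, 0.0113, 0, -0.833], [20, 0.0005, 0.0113, 0, -0.833], [20, 0.0005, 0.0113, 0, -0.833], [20, 0.0005, 0.0113, 0, -0.833]],
  ],
)

```text
time: 4.58
tool_pos: [0.4797, 0.0997, 0.1486]
tool_rot: [-0.001, 0.999, -0.04, 0.001]
contact_force: [0.9, 2.7, 0.7]
gripper_width: 0.198
grasp_force: 1.1
```

Request:
move_arm(
  targets=[
    [[20, 0.0005, 0.0113, 0, -0.833], [20, 0.0005, 0.0113, 0, -0.833], [20, 0.0005, 0.0113, 0, -0.833], [20, 0.0003, 0.007, 0, -0.5], [20, 0, 0, 0, 0]],
  ],
)

```text
time: 5.0
tool_pos: [0.4815, 0.0745, 0.1485]
tool_rot: [0.0, 0.993, 0.114, 0.001]
contact_force: [-0.5, 0.1, 0.3]
gripper_width: 0.204
grasp_force: 0.0
```

```bash
python3 -c "
from h import *
s=state();p=s['tool_pos'][:2]-[.556,.0942];print(np.degrees(np.arctan2(*p[::-1]))%360,np.hypot(*p));go([.49,.13,.148],0)"
```

```text
194.79956270554584 0.07701871332636633
t 5.0 pos [0.4815 0.0745 0.1485] yaw 13.1 F [-0.51  0.14  0.3 ]
frac xyz [ 0.0347 -0.0869  0.0008] turn 2.183
```

Request:
move_arm(
  targets=[
    [[20, 0.0001, 0.0057, 0, -0.417], [20, 0.0001, 0.0057, 0, -0.417], [20, 0.0001, 0.0057, 0, -0.417], [20, 0.0001, 0.0057, 0, -0.417], [20, 0.0001, 0.0057, 0, -0.417]],
  ],
)

```text
time: 5.42
tool_pos: [0.487, 0.0593, 0.1482]
tool_rot: [-0.0, 0.975, 0.222, 0.001]
contact_force: [0.9, 2.8, 0.5]
gripper_width: 0.197
grasp_force: 0.9
```

Request:
move_arm(
  targets=[
    [[20, 0.0001, 0.004, 0, -0.3], [20, 0.0001, 0.004, 0, -0.3]],
  ],
)

```text
time: 5.58
tool_pos: [0.4892, 0.0551, 0.1482]
tool_rot: [-0.0, 0.968, 0.252, 0.001]
contact_force: [-0.0, 1.5, 0.4]
gripper_width: 0.201
grasp_force: 0.8
```

```bash
cat >>h.py <<'E'
def pol(c):
    s=state();p=s['tool_pos'][:2]-c;r=np.hypot(*p);a=np.arctan2(*p[::-1]);F=s['contact_force'][:2]
    print("ang",np.degrees(a).round(2)%360,"r",r.round(4),"F ccw",(F@[-np.sin(a),np.cos(a)]).round(2),"F out",(F@[np.cos(a),np.sin(a)]).round(2));go(s['tool_pos'],0)
H=np.array([.556,.0942]);V=np.array([.572,-.0095])
E
python3 -c "
from h import *
pol(H)"
```

```text
ang 210.36 r 0.0774 F ccw -1.27 F out -0.72
t 5.58 pos [0.4892 0.0551 0.1482] yaw 29.2 F [-0.02  1.46  0.38]
frac xyz [ 0.  0. -0.] turn 4.867
```

Request:
move_arm(
  targets=[
    [[20, 0, 0.0034, 0, -0.25], [20, 0, 0.0034, 0, -0.25], [20, 0, 0.0034, 0, -0.25]],
  ],
)

```text
time: 5.83
tool_pos: [0.4922, 0.0499, 0.1481]
tool_rot: [-0.0, 0.957, 0.29, 0.0]
contact_force: [0.8, 2.5, 0.5]
gripper_width: 0.197
grasp_force: 0.8
```

Request:
move_arm(
  targets=[
    [[20, 0, 0.0034, 0, -0.25], [20, 0, 0.0034, 0, -0.25]],
  ],
)

```text
time: 6.0
tool_pos: [0.4944, 0.0467, 0.1481]
tool_rot: [-0.001, 0.949, 0.315, 0.0]
contact_force: [0.2, 3.7, 1.0]
gripper_width: 0.201
grasp_force: 1.4
```

Request:
move_arm(
  targets=[
    [[20, 0, 0.0017, 0, -0.12], [20, 0, 0.0017, 0, -0.12]],
  ],
)

```text
time: 6.17
tool_pos: [0.4957, 0.0449, 0.148]
tool_rot: [-0.001, 0.945, 0.327, 0.0]
contact_force: [0.4, 3.9, 0.3]
gripper_width: 0.196
grasp_force: 1.4
```

```bash
python3 -c "
from h import *
pol(H)"
```

```text
ang 219.25 r 0.0779 F ccw -2.75 F out -2.77
t 6.17 pos [0.4957 0.0449 0.148 ] yaw 38.13 F [0.41 3.88 0.3 ]
frac xyz [ 0.  0. -0.] turn 6.355
```

Request:
move_arm(
  targets=[
    [[20, 0, 0.0017, 0, -0.12], [20, 0, 0.0017, 0, -0.12]],
  ],
)

```text
time: 6.33
tool_pos: [0.4968, 0.0429, 0.1478]
tool_rot: [-0.0, 0.941, 0.339, 0.0]
contact_force: [-0.8, 3.3, 1.4]
gripper_width: 0.198
grasp_force: 1.4
```

```bash
python3 -c "
from h import *
pol(H)"
```

```text
ang 220.9 r 0.0783 F ccw -2.99 F out -1.54
t 6.33 pos [0.4968 0.0429 0.1478] yaw 39.62 F [-0.8   3.27  1.4 ]
frac xyz [ 0.  0. -0.] turn 6.603
```

Request:
move_arm(
  targets=[
    [[20, 0, 0.0017, 0, -0.12], [20, 0, 0.0017, 0, -0.12], [20, 0, 0.0017, 0, -0.12]],
  ],
)

```text
time: 6.58
tool_pos: [0.4988, 0.0403, 0.1477]
tool_rot: [-0.0, 0.934, 0.357, -0.0]
contact_force: [-0.4, 3.4, 1.0]
gripper_width: 0.197
grasp_force: 1.4
```

```bash
python3 -c "
from h import *
pol(H)"
```

```text
ang 223.3 r 0.0786 F ccw -2.76 F out -2.03
t 6.58 pos [0.4988 0.0403 0.1477] yaw 41.79 F [-0.41  3.4   1.01]
frac xyz [ 0.  0. -0.] turn 6.966
```

Request:
move_arm(
  targets=[
    [[20, 0, 0.0017, 0, -0.12], [20, 0, 0.0017, 0, -0.12]],
  ],
)

```text
time: 6.75
tool_pos: [0.5002, 0.0387, 0.1477]
tool_rot: [-0.0, 0.93, 0.368, -0.0]
contact_force: [-0.7, 4.0, 0.4]
gripper_width: 0.202
grasp_force: 1.4
```

```bash
python3 -c "
from h import *
pol(H)"
```

```text
ang 224.81 r 0.0787 F ccw -3.33 F out -2.38
t 6.75 pos [0.5002 0.0387 0.1477] yaw 43.24 F [-0.66  4.04  0.4 ]
frac xyz [ 0.  0. -0.] turn 7.206
```

Request:
move_arm(
  targets=[
    [[20, 0, 0.0017, 0, -0.12], [20, 0, 0.0017, 0, -0.12]],
  ],
)

```text
time: 6.92
tool_pos: [0.5008, 0.0381, 0.1476]
tool_rot: [-0.002, 0.925, 0.38, -0.001]
contact_force: [-4.8, 8.8, 4.1]
gripper_width: 0.199
grasp_force: 4.9
```

```bash
python3 -c "
from h import *
pol(H)"
```

```text
ang 225.45 r 0.0787 F ccw -9.63 F out -2.9
t 6.92 pos [0.5008 0.0381 0.1476] yaw 44.67 F [-4.83  8.82  4.07]
frac xyz [ 0.  0. -0.] turn 7.445
```

Firm stop at about 9.6 N. I'll hold there and check from above.

Request:
move_arm(
  targets=[
    [[20, 0, 0, 0, 0], [20, 0, 0, 0, 0], [20, 0, 0, 0, 0]],
  ],
)

```text
time: 7.17
tool_pos: [0.5008, 0.0382, 0.1476]
tool_rot: [-0.002, 0.925, 0.38, -0.001]
contact_force: [-3.4, 6.8, 3.0]
gripper_width: 0.199
grasp_force: 3.7
```

```bash
python3 -c "
from h import *
pol(H)
c=get_calibration('wrist');im=snap('wrist','pics/w4.png')
for p in ([.557,.05,.096],[.5475,.051,.096]):print(proj(c,p))"
```

```text
ang 225.41 r 0.0786 F ccw -7.13 F out -2.46
t 7.17 pos [0.5008 0.0382 0.1476] yaw 44.65 F [-3.35  6.75  2.97]
frac xyz [ 0.  0. -0.] turn 7.442
[396.70693785 200.35520841]
[378.47678268 214.49280188]
```

View pics/w4.png

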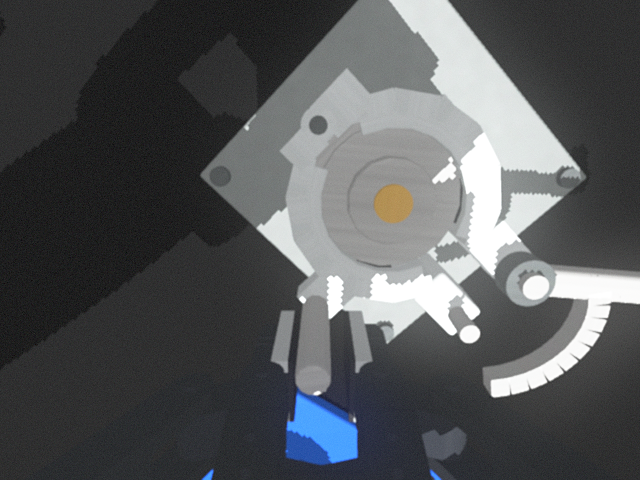

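The half is closed round the flanges and the cap (boss centre at (394,203)) is back within about 1–2 mm of the predicted stub centre (397,200). The stud at (468,332) is ready for the hook. I'll press once more, back off and lift.

Request:
move_arm(
  targets=[
    [[20, 0, 0.0008, 0, 0], [20, 0, 0, 0, 0], [20, 0, -0.003, 0, 0], [20, 0, -0.003, 0, 0], [20, 0, 0, 0, 0]],
  ],
)

```text
time: 7.63
tool_pos: [0.4992, 0.039, 0.1475]
tool_rot: [0.001, 0.925, 0.38, -0.0]
contact_force: [0.2, -0.1, -0.5]
gripper_width: 0.199
grasp_force: 0.0
```

Request:
move_arm(
  targets=[
    [[30, 0, 0, -0.02, 0], [40, 0, 0, -0.035, 0], [50, 0, 0, -0.035, 0], [50, 0, 0, -0.02, 0]],
  ],
)

```text
time: 7.97
tool_pos: [0.5006, 0.039, 0.2172]
tool_rot: [0.001, 0.925, 0.379, 0.002]
contact_force: [0.5, 0.4, 0.6]
gripper_width: 0.501
grasp_force: 0.0
```

```bash
python3 -c "
from h import *
pol(H)
c=get_calibration('wrist');im=snap('wrist','pics/w5.png')
p=np.degrees(np.arctan2(-.0613,.051));print(p)
go([.623,-.0713,.215],p+180-180)"
```

```text
ang 224.87 r 0.0782 F ccw 0.11 F out -0.64
t 7.97 pos [0.5006 0.039  0.2172] yaw 44.6 F [0.53 0.38 0.57]
frac xyz [ 0.  0. -0.] turn 7.434
-50.24042743631821
t 8.02 pos [0.5017 0.039  0.2193] yaw 44.61 F [0.87 0.3  0.47]
frac xyz [0.0148 0.2729 0.0072] turn 15.808
```

Request:
move_arm(
  targets=[
    [[50, 0.003, 0.0456, 0, 0], [50, 0.003, 0.06, 0, 0], [50, 0.003, 0.06, 0, 0], [50, 0.003, 0.06, 0, 0], [50, 0.003, 0.0456, 0, 0]],
  ],
)

```text
time: 8.43
tool_pos: [0.6214, -0.0722, 0.2131]
tool_rot: [0.0, 0.925, 0.379, -0.0]
contact_force: [-0.2, 0.1, 0.9]
gripper_width: 0.5
grasp_force: 0.0
```

Request:
move_arm(
  targets=[
    [[50, 0, 0, 0, -0.947], [50, 0, 0, 0, -0.947], [50, 0, 0, 0, -0.947], [50, 0, 0, 0, -0.947], [50, 0, 0, 0, -0.947]],
  ],
)

```text
time: 8.85
tool_pos: [0.6199, -0.0704, 0.213]
tool_rot: [-0.0, 0.802, 0.597, -0.0]
contact_force: [0.7, 0.5, 0.6]
gripper_width: 0.499
grasp_force: 0.0
```

Request:
move_arm(
  targets=[
    [[50, 0, 0, 0, -0.947], [50, 0, 0, 0, -0.947], [50, 0, 0, 0, -0.947], [50, 0, 0, 0, -0.947], [50, 0, 0, 0, -0.947]],
  ],
)

```text
time: 9.27
tool_pos: [0.6198, -0.0702, 0.2131]
tool_rot: [-0.0, 0.631, 0.776, -0.0]
contact_force: [0.1, 0.9, -0.5]
gripper_width: 0.501
grasp_force: 0.0
```

Request:
move_arm(
  targets=[
    [[50, 0, 0, 0, -0.947], [50, 0, 0, 0, -0.947], [50, 0, 0, 0, -0.947], [50, 0, 0, 0, -0.947], [50, 0, 0, 0, -0.947]],
  ],
)

```text
time: 9.68
tool_pos: [0.6198, -0.0703, 0.2131]
tool_rot: [-0.0, 0.422, 0.907, -0.0]
contact_force: [0.5, -0.1, -0.3]
gripper_width: 0.499
grasp_force: 0.0
```

```bash
python3 -c "
from h import *
go([.623,-.0713,.148],129.8);print(state()['joint_pos'].round(2))"
```

```text
t 9.68 pos [ 0.6198 -0.0703  0.2131] yaw 130.12 F [ 0.46 -0.09 -0.33]
frac xyz [-0.0047  0.0029  0.1085] turn 0.053
[-0.23  0.08  1.66 -0.    1.4  -0.93]
```

Request:
move_arm(
  targets=[
    [[50, -0.0047, 0.0029, 0.02, 0], [50, 0, 0, 0.033, 0], [50, 0, 0, 0.033, 0], [50, 0, 0, 0.0225, 0], [50, 0, 0, 0, 0]],
  ],
)

```text
time: 10.1
tool_pos: [0.6205, -0.0706, 0.1432]
tool_rot: [-0.004, 0.425, 0.905, -0.001]
contact_force: [-0.6, -0.7, 0.2]
gripper_width: 0.501
grasp_force: 0.0
```

Request:
move_arm(
  targets=[
    [[20, 0, 0, 0, 0], [20, 0, 0, 0, 0], [20, 0, 0, 0, 0], [20, 0, 0, 0, 0], [20, 0, 0, 0, 0]],
  ],
)

```text
time: 10.52
tool_pos: [0.6238, -0.0712, 0.1499]
tool_rot: [0.001, 0.424, 0.906, 0.0]
contact_force: [0.3, -0.0, 0.3]
gripper_width: 0.203
grasp_force: 0.0
```

```bash
python3 -c "
from h import *
pol(V);go([.623,-.0713,.148],129.8)
im=snap('wrist','pics/w6.png');cv2.imwrite('pics/w6c.png',cv2.resize(im[200:440,160:480,::-1],(640,480)))"
```

```text
ang 310.04 r 0.0806 F ccw 0.17 F out 0.2
t 10.52 pos [ 0.6238 -0.0712  0.1499] yaw 129.83 F [ 0.26 -0.05  0.31]
frac xyz [ 0.  0. -0.] turn 21.639
t 10.52 pos [ 0.6238 -0.0712  0.1499] yaw 129.83 F [ 0.26 -0.05  0.31]
frac xyz [ 0.0008 -0.0012  0.0032] turn 0.006
```

View pics/w6c.png

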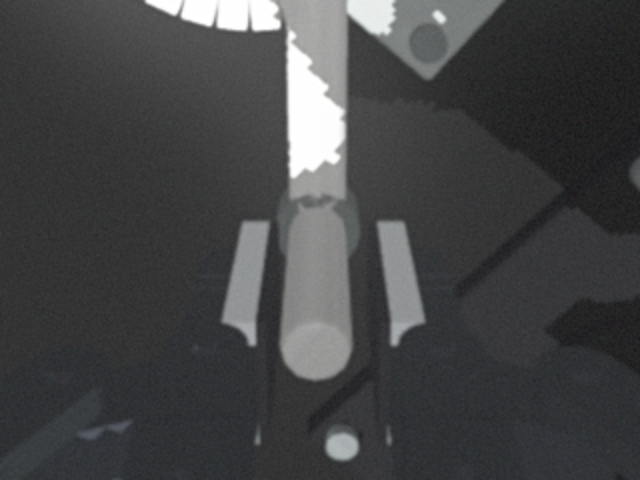

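The latch post is centred between the pads. I'll swing the lever clockwise, fast at first and then by feel.

Request:
move_arm(
  targets=[
    [[20, 0.0003, -0.007, 0.0005, 0.5], [20, 0.0005, -0.0116, 0.0005, 0.833], [20, 0.0005, -0.0116, 0.0005, 0.833], [20, 0.0005, -0.0116, 0.0005, 0.833], [20, 0.0003, -0.007, 0.0005, 0.5]],
  ],
)

```text
time: 10.98
tool_pos: [0.5985, -0.0855, 0.1485]
tool_rot: [0.002, 0.583, 0.812, 0.001]
contact_force: [1.9, 0.6, 1.4]
gripper_width: 0.201
grasp_force: 1.1
```

Request:
move_arm(
  targets=[
    [[20, 0.0002, -0.0058, 0, 0.417], [20, 0.0002, -0.0058, 0, 0.417]],
  ],
)

```text
time: 11.15
tool_pos: [0.5921, -0.0874, 0.1485]
tool_rot: [0.002, 0.618, 0.786, 0.001]
contact_force: [2.1, -0.5, 0.7]
gripper_width: 0.203
grasp_force: 1.1
```

```bash
python3 -c "
from h import *
pol(V)"
```

```text
ang 284.44 r 0.0804 F ccw 1.92 F out 1.01
t 11.15 pos [ 0.5921 -0.0874  0.1485] yaw 103.71 F [ 2.11 -0.5   0.74]
frac xyz [ 0.  0. -0.] turn 17.285
```

Request:
move_arm(
  targets=[
    [[20, 0.0002, -0.0058, 0, 0.417], [20, 0.0002, -0.0058, 0, 0.417], [20, 0.0002, -0.0058, 0, 0.417]],
  ],
)

```text
time: 11.4
tool_pos: [0.5819, -0.0894, 0.1485]
tool_rot: [0.002, 0.668, 0.744, 0.001]
contact_force: [3.2, -1.4, 0.7]
gripper_width: 0.201
grasp_force: 1.1
```

```bash
python3 -c "
from h import *
pol(V)"
```

```text
ang 277.04 r 0.0805 F ccw 2.97 F out 1.75
t 11.4 pos [ 0.5819 -0.0894  0.1485] yaw 96.2 F [ 3.16 -1.37  0.72]
frac xyz [ 0.  0. -0.] turn 16.034
```

Request:
move_arm(
  targets=[
    [[20, 0.0002, -0.0058, 0, 0.417], [20, 0.0002, -0.0058, 0, 0.417]],
  ],
)

```text
time: 11.57
tool_pos: [0.5749, -0.0898, 0.1485]
tool_rot: [0.002, 0.7, 0.714, 0.001]
contact_force: [1.6, -1.3, 0.7]
gripper_width: 0.198
grasp_force: 1.1
```

```bash
python3 -c "
from h import *
pol(V)"
```

```text
ang 272.03 r 0.0804 F ccw 1.51 F out 1.32
t 11.57 pos [ 0.5749 -0.0898  0.1485] yaw 91.19 F [ 1.55 -1.26  0.71]
frac xyz [ 0.  0. -0.] turn 15.199
```

Request:
move_arm(
  targets=[
    [[20, 0.0002, -0.0058, 0, 0.417], [20, 0.0002, -0.0058, 0, 0.417]],
  ],
)

```text
time: 11.73
tool_pos: [0.5678, -0.0896, 0.1484]
tool_rot: [0.002, 0.73, 0.683, 0.001]
contact_force: [1.9, -2.3, 0.8]
gripper_width: 0.198
grasp_force: 1.1
```

```bash
python3 -c "
from h import *
pol(V)"
```

```text
ang 267.02 r 0.0802 F ccw 2.06 F out 2.15
t 11.73 pos [ 0.5678 -0.0896  0.1484] yaw 86.19 F [ 1.94 -2.25  0.79]
frac xyz [ 0.  0. -0.] turn 14.366
```

Request:
move_arm(
  targets=[
    [[20, 0.0002, -0.0058, 0, 0.417], [20, 0.0002, -0.0058, 0, 0.417]],
  ],
)

```text
time: 11.9
tool_pos: [0.5609, -0.0888, 0.1484]
tool_rot: [0.002, 0.759, 0.651, 0.001]
contact_force: [2.2, -2.1, 1.5]
gripper_width: 0.202
grasp_force: 1.1
```

```bash
python3 -c "
from h import *
pol(V)"
```

```text
ang 262.0 r 0.0801 F ccw 2.42 F out 1.75
t 11.9 pos [ 0.5609 -0.0888  0.1484] yaw 81.19 F [ 2.16 -2.07  1.5 ]
frac xyz [ 0.  0. -0.] turn 13.531
```

Request:
move_arm(
  targets=[
    [[20, 0.0002, -0.0058, 0, 0.417], [20, 0.0002, -0.0058, 0, 0.417]],
  ],
)

```text
time: 12.07
tool_pos: [0.554, -0.0874, 0.1484]
tool_rot: [0.002, 0.787, 0.617, 0.001]
contact_force: [2.0, -2.1, 0.2]
gripper_width: 0.197
grasp_force: 1.1
```

```bash
python3 -c "
from h import *
pol(V)"
```

```text
ang 256.98 r 0.0799 F ccw 2.39 F out 1.6
t 12.07 pos [ 0.554  -0.0874  0.1484] yaw 76.18 F [ 1.97 -2.1   0.24]
frac xyz [ 0.  0. -0.] turn 12.697
```

Request:
move_arm(
  targets=[
    [[20, 0.0002, -0.0058, 0, 0.417], [20, 0.0002, -0.0058, 0, 0.417]],
  ],
)

```text
time: 12.23
tool_pos: [0.5473, -0.0854, 0.1483]
tool_rot: [0.002, 0.813, 0.582, 0.001]
contact_force: [1.5, -1.6, 1.0]
gripper_width: 0.201
grasp_force: 1.1
```

```bash
python3 -c "
from h import *
pol(V)"
```

```text
ang 251.95999999999998 r 0.0798 F ccw 1.94 F out 1.08
t 12.23 pos [ 0.5473 -0.0854  0.1483] yaw 71.18 F [ 1.52 -1.63  0.99]
frac xyz [ 0.  0. -0.] turn 11.863
```

Request:
move_arm(
  targets=[
    [[20, 0.0002, -0.0058, 0, 0.417], [20, 0.0002, -0.0058, 0, 0.417]],
  ],
)

```text
time: 12.4
tool_pos: [0.5408, -0.0828, 0.1483]
tool_rot: [0.002, 0.838, 0.546, 0.001]
contact_force: [2.1, -2.2, 0.3]
gripper_width: 0.199
grasp_force: 1.1
```

```bash
python3 -c "
from h import *
pol(V)"
```

```text
ang 246.93 r 0.0797 F ccw 2.74 F out 1.17
t 12.4 pos [ 0.5408 -0.0828  0.1483] yaw 66.18 F [ 2.06 -2.15  0.29]
frac xyz [ 0.  0. -0.] turn 11.029
```

Request:
move_arm(
  targets=[
    [[20, 0.0002, -0.0058, 0, 0.417], [20, 0.0002, -0.0058, 0, 0.417]],
  ],
)

```text
time: 12.57
tool_pos: [0.5345, -0.0796, 0.1483]
tool_rot: [0.002, 0.861, 0.509, 0.001]
contact_force: [1.0, -2.4, 0.8]
gripper_width: 0.199
grasp_force: 1.1
```

```bash
python3 -c "
from h import *
pol(V)"
```

```text
ang 241.88 r 0.0795 F ccw 1.96 F out 1.65
t 12.57 pos [ 0.5345 -0.0796  0.1483] yaw 61.17 F [ 0.95 -2.38  0.81]
frac xyz [ 0.  0. -0.] turn 10.195
```

Request:
move_arm(
  targets=[
    [[20, 0.0002, -0.0058, 0, 0.417], [20, 0.0002, -0.0058, 0, 0.417]],
  ],
)

```text
time: 12.73
tool_pos: [0.5286, -0.076, 0.1483]
tool_rot: [0.002, 0.882, 0.471, 0.001]
contact_force: [0.7, -1.6, -0.0]
gripper_width: 0.201
grasp_force: 1.1
```

```bash
python3 -c "
from h import *
pol(V)"
```

```text
ang 236.84 r 0.0794 F ccw 1.46 F out 0.94
t 12.73 pos [ 0.5286 -0.076   0.1483] yaw 56.17 F [ 0.71 -1.58 -0.03]
frac xyz [ 0.  0. -0.] turn 9.361
```

Request:
move_arm(
  targets=[
    [[20, 0.0002, -0.0058, 0, 0.417], [20, 0.0002, -0.0058, 0, 0.417]],
  ],
)

```text
time: 12.9
tool_pos: [0.5229, -0.0718, 0.1482]
tool_rot: [0.002, 0.902, 0.432, 0.001]
contact_force: [1.2, -3.5, 0.5]
gripper_width: 0.201
grasp_force: 1.1
```

```bash
python3 -c "
from h import *
pol(V)"
```

```text
ang 231.75 r 0.0793 F ccw 3.1 F out 2.03
t 12.9 pos [ 0.5229 -0.0718  0.1482] yaw 51.16 F [ 1.18 -3.51  0.51]
frac xyz [ 0.  0. -0.] turn 8.527
```

Request:
move_arm(
  targets=[
    [[20, 0.0001, -0.0042, 0, 0.3], [20, 0.0001, -0.0042, 0, 0.3]],
  ],
)

```text
time: 13.07
tool_pos: [0.519, -0.0685, 0.1482]
tool_rot: [0.001, 0.915, 0.404, 0.001]
contact_force: [0.6, -2.0, 0.0]
gripper_width: 0.199
grasp_force: 1.1
```

```bash
python3 -c "
from h import *
pol(V)"
```

```text
ang 228.07 r 0.0792 F ccw 1.8 F out 1.07
t 13.07 pos [ 0.519  -0.0685  0.1482] yaw 47.6 F [ 0.62 -2.    0.03]
frac xyz [ 0.  0. -0.] turn 7.933
```

Request:
move_arm(
  targets=[
    [[20, 0.0001, -0.005, 0, 0.36], [20, 0.0001, -0.005, 0, 0.36]],
  ],
)

```text
time: 13.23
tool_pos: [0.515, -0.0645, 0.1482]
tool_rot: [0.002, 0.93, 0.369, 0.001]
contact_force: [1.6, -4.2, -1.7]
gripper_width: 0.206
grasp_force: 2.4
```

```bash
python3 -c "
from h import *
pol(V)"
```

```text
ang 223.97 r 0.0793 F ccw 4.16 F out 1.8
t 13.23 pos [ 0.515  -0.0645  0.1482] yaw 43.27 F [ 1.59 -4.24 -1.73]
frac xyz [ 0.  0. -0.] turn 7.211
```

Request:
move_arm(
  targets=[
    [[20, 0, -0.003, 0, 0.2], [20, 0, 0, 0, 0]],
  ],
)

```text
time: 13.4
tool_pos: [0.5136, -0.0631, 0.1481]
tool_rot: [0.002, 0.933, 0.36, 0.001]
contact_force: [1.2, -4.7, 1.5]
gripper_width: 0.196
grasp_force: 2.1
```

```bash
python3 -c "
from h import *
pol(V)"
```

```text
ang 222.55 r 0.0793 F ccw 4.28 F out 2.24
t 13.4 pos [ 0.5136 -0.0631  0.1481] yaw 42.16 F [ 1.24 -4.66  1.52]
frac xyz [ 0.  0. -0.] turn 7.027
```

Request:
move_arm(
  targets=[
    [[20, 0, -0.0033, 0, 0.24], [20, 0, 0, 0, 0]],
  ],
)

```text
time: 13.57
tool_pos: [0.5124, -0.0618, 0.1481]
tool_rot: [0.002, 0.938, 0.348, 0.001]
contact_force: [0.8, -5.6, 0.8]
gripper_width: 0.202
grasp_force: 2.5
```

```bash
python3 -c "
from h import *
pol(V)"
```

```text
ang 221.3 r 0.0793 F ccw 4.8 F out 3.09
t 13.57 pos [ 0.5124 -0.0618  0.1481] yaw 40.73 F [ 0.85 -5.64  0.77]
frac xyz [ 0.  0. -0.] turn 6.788
```

Request:
move_arm(
  targets=[
    [[20, 0, -0.0033, 0, 0.24], [20, 0, 0, 0, 0]],
  ],
)

```text
time: 13.73
tool_pos: [0.5114, -0.0606, 0.1481]
tool_rot: [0.002, 0.942, 0.336, 0.001]
contact_force: [2.3, -5.3, -0.3]
gripper_width: 0.197
grasp_force: 3.1
```

```bash
python3 -c "
from h import *
pol(V)"
```

```text
ang 220.1 r 0.0793 F ccw 5.51 F out 1.62
t 13.73 pos [ 0.5114 -0.0606  0.1481] yaw 39.29 F [ 2.31 -5.26 -0.27]
frac xyz [ 0.  0. -0.] turn 6.548
```

Request:
move_arm(
  targets=[
    [[20, 0, -0.0033, 0, 0.24], [20, 0, 0, 0, 0]],
  ],
)

```text
time: 13.9
tool_pos: [0.5103, -0.0593, 0.1481]
tool_rot: [0.002, 0.946, 0.324, 0.001]
contact_force: [2.6, -6.6, -0.8]
gripper_width: 0.205
grasp_force: 3.8
```

```bash
python3 -c "
from h import *
pol(V)"
```

```text
ang 218.91 r 0.0793 F ccw 6.79 F out 2.11
t 13.9 pos [ 0.5103 -0.0593  0.1481] yaw 37.84 F [ 2.62 -6.61 -0.76]
frac xyz [ 0.  0. -0.] turn 6.307
```

Request:
move_arm(
  targets=[
    [[20, 0, -0.0033, 0, 0.24], [20, 0, 0, 0, 0]],
  ],
)

```text
time: 14.07
tool_pos: [0.5093, -0.0581, 0.1481]
tool_rot: [0.003, 0.95, 0.312, 0.001]
contact_force: [3.4, -8.9, -2.8]
gripper_width: 0.195
grasp_force: 4.7
```

```bash
python3 -c "
from h import *
pol(V)"
```

```text
ang 217.79 r 0.0793 F ccw 9.08 F out 2.78
t 14.07 pos [ 0.5093 -0.0581  0.1481] yaw 36.4 F [ 3.36 -8.88 -2.75]
frac xyz [ 0.  0. -0.] turn 6.066
```

Request:
move_arm(
  targets=[
    [[20, 0, -0.0017, 0, 0.1], [20, 0, 0, 0, 0]],
  ],
)

```text
time: 14.23
tool_pos: [0.5089, -0.0575, 0.1481]
tool_rot: [0.003, 0.952, 0.308, 0.002]
contact_force: [4.9, -10.0, -2.3]
gripper_width: 0.198
grasp_force: 5.3
```

```bash
python3 -c "
from h import *
pol(V)"
```

```text
ang 217.26 r 0.0793 F ccw 10.89 F out 2.18
t 14.23 pos [ 0.5089 -0.0575  0.1481] yaw 35.82 F [ 4.85 -9.99 -2.27]
frac xyz [ 0.  0. -0.] turn 5.971
```

About 10 N reached. I'll unload and lift clear.

Request:
move_arm(
  targets=[
    [[20, 0, 0.003, 0, 0], [20, 0, 0.003, 0, 0], [24, 0, 0, 0, 0], [28, 0, 0, 0, 0]],
  ],
)

```text
time: 14.57
tool_pos: [0.509, -0.0578, 0.1468]
tool_rot: [-0.001, 0.952, 0.308, -0.0]
contact_force: [-0.2, 0.1, 0.4]
gripper_width: 0.279
grasp_force: 0.0
```

Request:
move_arm(
  targets=[
    [[40, 0, 0, -0.02, 0], [50, 0, 0, -0.035, 0], [50, 0, 0, -0.035, 0], [50, 0, 0, -0.035, 0], [50, 0, 0, -0.02, 0]],
  ],
)

```text
time: 14.98
tool_pos: [0.5102, -0.0581, 0.2377]
tool_rot: [0.001, 0.951, 0.308, 0.002]
contact_force: [0.3, 0.3, 0.9]
gripper_width: 0.498
grasp_force: 0.0
```

Request:
move_arm(
  targets=[
    [[50, -0.03, 0, -0.02, 0], [50, -0.03, 0, 0, 0], [50, 0, 0, 0, 0], [50, 0, 0, 0, 0]],
  ],
)

```text
time: 15.32
tool_pos: [0.4799, -0.0793, 0.2463]
tool_rot: [-0.0, 0.952, 0.307, 0.0]
contact_force: [0.2, 0.4, 0.2]
gripper_width: 0.502
grasp_force: 0.0
```

```bash
python3 -c "
from h import *
pol(V);c=get_calibration('wrist');snap('wrist','pics/w7.png')
for p in([.557,.05,.096],[.5075,-.0565,.154],[.5012,.0385,.154]):print(proj(c,p))"
```

```text
ang 217.16 r 0.1155 F ccw -0.17 F out -0.37
t 15.32 pos [ 0.4799 -0.0793  0.2463] yaw 35.77 F [0.19 0.36 0.19]
frac xyz [ 0.  0. -0.] turn 5.962
[219.60345662  16.0537406 ]
[317.95727226 209.56425149]
[151.70319949 107.80837178]
```

View pics/w7.png

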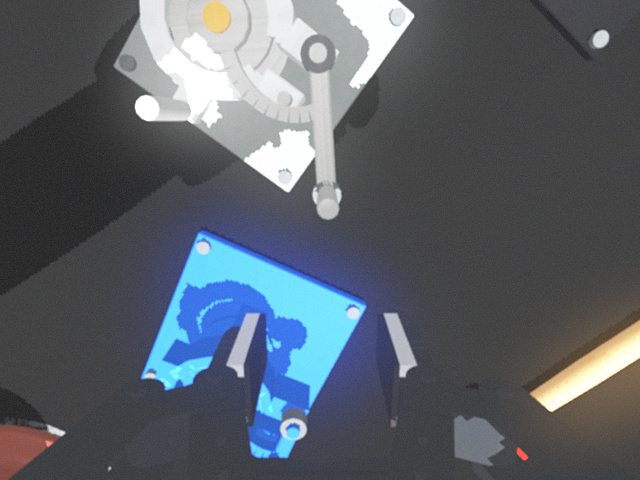

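The hook lies round the stud at (284,97). The jaw post (148,107) and latch post (327,207) stayed put, and the cap at (217,16) matches the predicted centre (220,16). I'm handing in.

```bash
python3 -c "
from h import *
print(job.job_done())"
```

```text
the job is handed in; nothing more can be done
None
```

The job is handed in at about 15 s of the 72 s: the half ring was pressed home at about 10 N with the cap about 1–2 mm from the stub's centre by camera, the hook is tight on the stud at about 10–11 N at its post, and the arm is clear of everything; no verdict came back.

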